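# Pack away the mending box with the swing-over tray

### The job

Pack away the mending box: turn its red latch from locked to open, swing the top tray up and over to the left until it rests fully open, stand every thread spool that is out on the worktop upright in the wide rear bay underneath, and if the tape measure is out lay it flat in the narrow front bay. Then swing the tray back down fully home, see that the laundry marker lies flat in the tray's open trough (the side nearest the latch), and turn the latch fully back to locked so that its tongue holds the tray. Leave the dial timer and the scissors where they are.

Things in the scene. Friction and masses are not known exactly. Their poses are not given: they have to be found in the camera images.
- mending_box: Wooden mending box, fixed; base 196 (x) x 150 (y) x 58 mm high, 8 mm walls, inner floor 8 mm up. Origin: underside centre; x to its rear (away from the robot), y to its left, where the tray opens. Divider (5 mm thick, top 48 mm up) at x -12 mm. The latch stands on a wooden block on the right wall, 44 x 44 mm about x -35, y -99 mm, top 84 mm up. A plunger sticks out of it to y -150 mm.
- spool_bay (a point): Floor centre of the wide rear bay (x -10 to 90, y -67 to 67 mm in the box's frame, 50 mm deep, blue lining), for the spools. A wall cabinet hangs over the worktop beyond x 0.57 m of the world, underside 0.63 m up: keep the hand low (TCP below about 0.17 m) so that the forearm clears it
- tape_bay (a point): Floor centre of the narrow front bay (x -90 to -14, y -67 to 67 mm in the box's frame, 50 mm deep, grey lining), for the tape measure
- top_tray: Wooden top tray 196 x 150 x 26 mm, 6 mm walls and floor, on two pairs of parallel steel link arms, so it always stays level. Origin: underside centre, axes like the box's; 58 mm above the box's origin when shut. Right of its dowel handle (y -69 to 17 mm) is an open trough 184 mm long; left of it are fixed buttons and a pincushion.
- tray_handle (a point): Middle of the tray's dowel handle: 14 mm thick, along the box's x, free for 100 mm between two posts, 39 mm above the tray floor. Pinch it from above, fingers closing along the box's y. Shut, it is at box y 20, z 103 mm; it moves in an arc as told at tray_lift.
- tray_trough (a point): Centre of the tray's open trough, on the tray floor; place for the marker, lying along the box's x
- tray_lift (a joint): Arm angle q, rad: 0 shut, 2.09 fully open (stop). Tray shift from shut: 100 mm x (cos(150 deg - q) - cos 150 deg) along box y, 100 mm x (sin(150 deg - q) - sin 150 deg) up: 50 mm up at q 1.05; 173 mm left, level again, when open. About 0.4 kg, damped; its weight takes it to the nearer end and keeps it there. The locked latch blocks it.
- latch (a joint): Turn latch, vertical axis, rad: 0 locked (steel tongue along the box's +y, over the tray wall), 1.4 open (tongue clear); grows anticlockwise from above. A sprung plunger makes a detent at each end: about 0.11 N m to pass the middle, beyond which it snaps to the nearer end.
- latch_grip (a point): On the latch axis, in its red grip blade: 12 mm thick, 50 mm long, from 18 mm below to 10 mm above this point, which is 110 mm above the box's origin. The blade lies along the box's y when locked and turns with the latch; pinch it across its thickness from above.
- spool_1: Blue thread spool, 33 mm diameter, 46 mm high, standing. Origin: underside centre. 30 g. May be absent.
- spool_2: Red thread spool, 33 mm diameter, 46 mm high, standing. Origin: underside centre. 30 g. May be absent.
- spool_3: Cream thread spool, 33 mm diameter, 46 mm high, standing. Origin: underside centre. 30 g. May be absent.
- sewing_tape: Round grey-blue spring tape measure, about 52 x 56 mm, 18 mm high, lying flat. Origin: underside centre. 50 g. May be absent.
- laundry_marker: Laundry marker pen, white with blue cap, 135 mm long (own y), 16 mm thick, lying on the worktop. Origin: underside centre (it may roll). 15 g.
- dial_timer: White kitchen timer with black dial, 68 x 68 x 49 mm, bystander: leave it. Origin: underside centre.
- fabric_scissors: Fabric scissors, 199 x 87 x 9 mm, lying flat, bystander: leave them. Origin: underside centre.
Mind the look-alikes: they are no part of the job. Leave any orange look-alike of the spool_1 alone.

How it is judged:
On the way, in this order (a step that is already met when the one before it is completed fails the run):
1. the latch is turned to open (value of joint latch above 1.25 rad), for 0.2 s.
2. the tray is swung fully open (value of joint tray_lift above 2 rad), for 0.3 s.
3. all spools stand in the rear bay and the tape measure lies in the front bay, let go (x of spool_1 in the frame of mending_box between 0 and 0.082 m and y of spool_1 in the frame of mending_box between -0.06 and 0.06 m and z of spool_1 in the frame of mending_box between 0.003 and 0.016 m and angle between each of spool_1, spool_2, spool_3's own z axis and vertical below 0.15 rad and contact force between the fingers and spool_1 below 0.1 N and linear speed of each of spool_1, spool_2, spool_3, sewing_tape below 0.03 m/s and x of spool_2 in the frame of mending_box between 0 and 0.082 m and y of spool_2 in the frame of mending_box between -0.06 and 0.06 m and z of spool_2 in the frame of mending_box between 0.003 and 0.016 m and contact force between the fingers and spool_2 below 0.1 N and x of spool_3 in the frame of mending_box between 0 and 0.082 m and y of spool_3 in the frame of mending_box between -0.06 and 0.06 m and z of spool_3 in the frame of mending_box between 0.003 and 0.016 m and contact force between the fingers and spool_3 below 0.1 N and x of sewing_tape in the frame of mending_box between -0.088 and -0.02 m and y of sewing_tape in the frame of mending_box between -0.06 and 0.06 m and z of sewing_tape in the frame of mending_box between 0.003 and 0.018 m and angle between sewing_tape's own z axis and vertical below 0.2 rad and contact force between the fingers and sewing_tape below 0.1 N), for 0.3 s.
4. the tray is swung back fully home (value of joint tray_lift below 0.03 rad), for 0.3 s.
At the end, for the whole second after the job is handed in: Present spools upright (0.15 rad) on the rear bay floor, the tape measure, if present, flat on the front bay floor, tray home (arm angle under 0.03 rad), marker flat on the floor of the tray trough, latch locked (under 0.12 rad), all released and at rest (all of step 3 and x of laundry_marker in the frame of top_tray between -0.09 and 0.09 m and y of laundry_marker in the frame of top_tray between -0.072 and 0.018 m and z of laundry_marker in the frame of top_tray between 0 and 0.03 m and angle between laundry_marker's own y axis and vertical between 1.42 and 1.72 rad and linear speed of laundry_marker below 0.03 m/s and value of joint tray_lift below 0.03 rad and value of joint latch below 0.12 rad); the robot touches nothing.
It fails at once if the dial timer was moved more than 3 cm (distance of dial_timer from where it was at the start of the episode above 0.03 m).
It fails at once if the scissors were moved more than 3 cm (distance of fabric_scissors from where it was at the start of the episode above 0.03 m).
Of spool_1, spool_2, spool_3, sewing_tape only 2 to 4 are there at a start; the rules pass over those that are not, and their reading is None.
At some moment in a run one of sewing_tape, laundry_marker may be knocked a few centimetres aside while the robot is not near it.
Once in a run the grip may slacken for a moment while it holds something.
It also fails if it takes over 210 s, if anything falls off the work surface, if the arm or the gripper's body presses on something with over 40 N, if the wrist force passes 120 N, or if a joint passes its speed limit or range.

### The arm

A 6-joint arm with a two-finger parallel gripper is mounted at the origin on a cart in front of the work surface, level with it; the furniture and walls round the work are solid. World frame = base frame: x ahead of the robot, y to its left, z up, the work surface at z = 0. Lengths are in m, angles in rad, forces in N, time in s.
With the tool pointing down it reaches from about 0.275 to 0.775 m from the base axis. Payload 14.6 kg.
Tool frame: the origin (TCP) lies between the finger pads, 19 mm behind the fingertips; this is the grasp point; z points along the fingers, y is the line along which they close (so a half turn about z gives the same grasp; the last joint's range is limited). The gripper opens to 85 mm and grips with 20 to 120 N. Pads are 22 mm wide; open, the fingers measure 114 mm over their backs; the gripper's body (76 mm by 85 mm) begins 54 mm behind the grasp point. The pads swing forward as they close: fully open they stand 13 mm farther back than shut.
Start: joints at [0.971, 0.263, -0.048, 1.259, 0, 1.415], TCP at [0.226, 0.474, 0.25] pointing down, gripper open.
Joint ranges: [-2.65, 2.65], [-0.89, 1.7], [-1.18, 1.37], [-2.13, 2.11], [-1.35, 1.29], [-3.14, 3.14]. Speed limits (rad/s): [1.89, 1.89, 2.57, 2.79, 3.14, 3.14].

### API

Orientations are given as a rotation vector (axis times angle).
In Python, from bench import bot gives the robot as it stands.
- The arm moves only by the shell command python3 -m crank 'ROWS' [FORCE]. ROWS is JSON, a list of rows, each a list of 3 entries, a list of its own where there are three numbers: the turn, a rotation vector about the world's x, y, z in degrees, then the shift along the world's x, y, z in cm, then the opening, from 0 (shut) to 1 (fully open). In form: [[[ax, ay, az], [dx, dy, dz], claw], ...]. A call has 1 to 5 rows; each row shifts and turns the commanded pose from where the row before left it; what a row does not reach is not made up. A row lasts 1/8 s, in which the tool goes at most 62.5 mm and 10.7 degrees, less where a joint would pass 70% of its speed; a pose out of reach is approached as far as the arm can. A call is refused whole if a number of a shift passes 6.25 or a number of a turn 10.7, either way. A call with a gripper value outside its range is refused whole. The fingers move at their own pace and stop on an object; FORCE is the grip in N (left out, the last holds). Time passes only in rows, so rows that do not move let the fingers close. It gives the time, the measured TCP pose, the force, the opening and the grip force at its end, in the units of the state.
- bot.get_obs(): the state, without advancing time (a new reading comes with each control period).
- bot.capture(name): name is "side" or "top" or "wrist"; returns a dict with "frame" (384x512x3 uint8, blue, green, red), "fov_y" (degrees; the focal length in pixels is half the picture's height over the tangent of half this angle, whatever the lens; pixels are square), "cx", "cy" (the principal point, pixels), "world_to_cam" (4x4, takes a point from world to camera coordinates); the wrist camera has in their place "T_tool_cam" (4x4, takes a point from camera to tool coordinates, whose origin is the TCP and whose axes are the flange's). Camera axes: x right, y up, looking along -z (the intrinsics and any distortion apply to the point x, -y, -z); pixel columns grow to the right and rows downward; lengths in m; the calibration is good to about 2 mm. A picture is of the moment at which its call begins: read the wrist's pose just before it. There is no depth.
- bot.hand_in(): hands the job in; it is judged then, once.
The state is a dict: "time": time; "joints": joint angles; "qvel": joint speeds; "joint_efforts": joint torques, N m; "position": TCP position; "orientation": TCP orientation; "force": force on the tool from outside, world axes, zero at the start; "moment": the same for the moment, N m; "opening": finger opening in m; "grip_force": force on a finger pad.
Only numpy, scipy, OpenCV 4.12 (cv2) and the standard library are available. Lean on these libraries where they do the work, as an engineer would, in place of code of your own. Each camera call takes 0.05 s, during which the arm holds its last target. There are 200 camera calls.

## Working session

There is one attempt and no reset: what is moved stays moved. The work goes in short steps, Python scripts to look and compute and a shell command to move; the robot and the scene stay as the last step left them, time stands still between calls to the robot, and variables do not carry over. Pictures are saved under pics/ and viewed, at most 14 in all, crops included, and the job is handed in when it is done.

```bash
ls; mkdir -p pics; python3 - <<'E'
from bench import bot
import cv2
print(bot.get_obs())
for n in ("top","side"):
    c=bot.capture(n); cv2.imwrite(f"pics/{n}0.png",c["frame"]); print(n,{k:v for k,v in c.items() if k!="frame"})
E
```

```text
pics
{'time': 0.0, 'joints': array([ 9.70728768e-01,  2.63534515e-01, -4.88974004e-02,  1.25941378e+00,
        9.95026783e-06,  1.41549964e+00]), 'qvel': array([ 0.00042127, -0.00025579,  0.0002084 ,  0.00134984, -0.00220503,
        0.00083108]), 'joint_efforts': array([ 8.00664275e-04, -6.37613654e+01,  3.84571767e+01,  1.34702632e-02,
        2.65386296e-05,  4.48423395e-05]), 'position': array([0.22574471, 0.47372062, 0.24953359]), 'orientation': array([-6.92812595e-01, -3.06384128e+00,  1.52621130e-03]), 'force': array([-0.74578415,  0.6858425 , -0.41471383]), 'moment': array([-0.01289853,  0.02597076, -0.03468904]), 'grip_force': 0.0, 'opening': 0.08539747497911322}
top {'fov_y': 43.357052127812, 'cx': 259.5470331966649, 'cy': 191.2394740529292, 'world_to_cam': array([[ 3.68676525e-04, -9.99993938e-01, -3.46241229e-03,
        -3.19031642e-02],
       [ 9.89893308e-01, -1.26069015e-04,  1.41814040e-01,
        -4.73763531e-01],
       [-1.41813617e-01, -3.47970226e-03,  9.89887261e-01,
        -1.72042723e+00],
       [ 0.00000000e+00,  0.00000000e+00,  0.00000000e+00,
         1.00000000e+00]])}
side {'fov_y': 47.21262231789088, 'cx': 256.0065215197929, 'cy': 192.259012460659, 'world_to_cam': array([[ 0.96226769, -0.27200641, -0.0073077 , -0.46517636],
       [ 0.22287068,  0.77246574,  0.59466406, -0.11352364],
       [-0.15610749, -0.57385469,  0.80394107, -1.50533497],
       [ 0.        ,  0.        ,  0.        ,  1.        ]])}
```

View pics/top0.png

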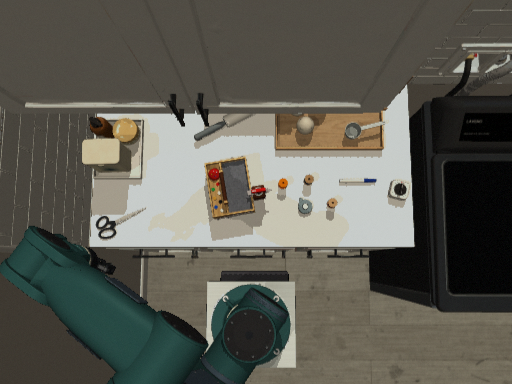

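View pics/side0.png

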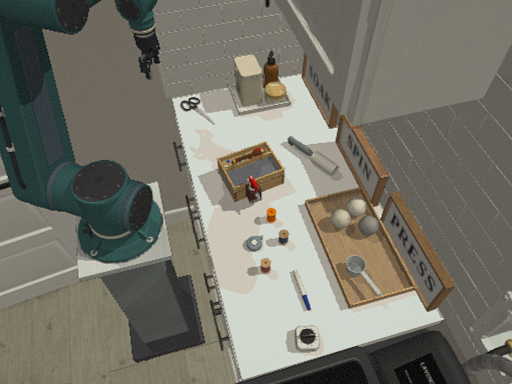

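The top view shows the box at about (232,187) with the latch at (260,192). The orange look-alike is at (283,183), with spools at (309,180) and (332,203), the tape at (305,206), the marker at (357,181) and the timer at (400,190). Next I'll zoom in and compute positions.

```bash
cat > h.py <<'E'
import numpy as np, cv2
from bench import bot
from scipy.spatial.transform import Rotation as R
def cam(name):
    o=bot.get_obs(); c=bot.capture(name)
    if "T_tool_cam" in c:
        T=np.eye(4); T[:3,:3]=R.from_rotvec(o["orientation"]).as_matrix(); T[:3,3]=o["position"]
        c["world_to_cam"]=np.linalg.inv(T@c["T_tool_cam"])
    return c
def ray(c,uv):
    f=192/np.tan(np.radians(c["fov_y"]/2)); u,v=uv
    T=np.linalg.inv(c["world_to_cam"])
    return T[:3,3], T[:3,:3]@np.array([(u-c["cx"])/f,-(v-c["cy"])/f,-1])
def onz(c,uv,z):
    o,d=ray(c,uv); return o+d*(z-o[2])/d[2]
def proj(c,p):
    f=192/np.tan(np.radians(c["fov_y"]/2)); q=c["world_to_cam"]@np.r_[p,1]
    return np.array([c["cx"]-f*q[0]/q[2], c["cy"]+f*q[1]/q[2]])
def blobs(c,lo,hi,amin=8,roi=None):
    h=cv2.inRange(cv2.cvtColor(c["frame"],cv2.COLOR_BGR2HSV),np.array(lo),np.array(hi))
    if roi: m=np.zeros_like(h); x0,x1,y0,y1=roi; m[y0:y1,x0:x1]=255; h&=m
    cs,_=cv2.findContours(h,cv2.RETR_EXTERNAL,cv2.CHAIN_APPROX_NONE)
    return [(cv2.contourArea(k),k) for k in sorted(cs,key=cv2.contourArea)[::-1] if cv2.contourArea(k)>=amin]
E
python3 - <<'E'
from h import *
c=cam("top"); a=cv2.resize(c["frame"][145:235,195:415],None,fx=3.6,fy=3.6,interpolation=cv2.INTER_CUBIC)
s=cam("side"); b=cv2.resize(s["frame"][135:355,190:340],None,fx=2.6,fy=2.6,interpolation=cv2.INTER_CUBIC)
cv2.imwrite("pics/a.png",a); cv2.imwrite("pics/b.png",b)
for n,uv,z in [("orange",(283,183),.046),("sA",(309,180),.046),("sB",(332,203),.046),("tape",(305,206),.018),("marker",(357,181),.01),("timer",(400,190),.049),("box",(232,187),.084),("latch",(260,192),.12),("scissor",(115,222),0)]: print(n,onz(c,uv,z).round(3))
E
```

```text
orange [ 0.502 -0.117  0.046]
sA [ 0.513 -0.211  0.046]
sB [ 0.429 -0.292  0.046]
tape [ 0.422 -0.198  0.018]
marker [ 0.515 -0.391  0.01 ]
timer [ 0.476 -0.537  0.049]
box [0.482 0.065 0.084]
latch [ 0.459 -0.034  0.12 ]
scissor [0.365 0.499 0.   ]
```

View pics/a.png

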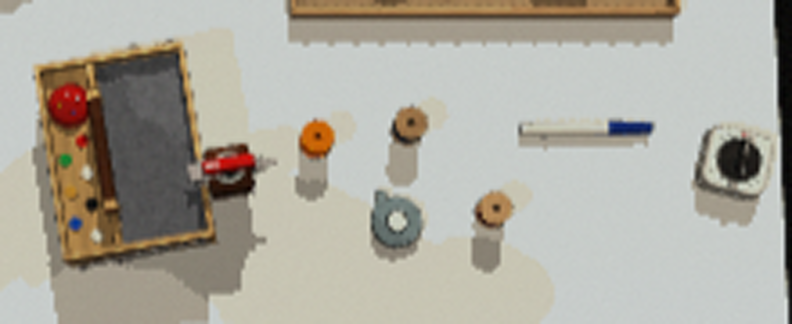

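View pics/b.png

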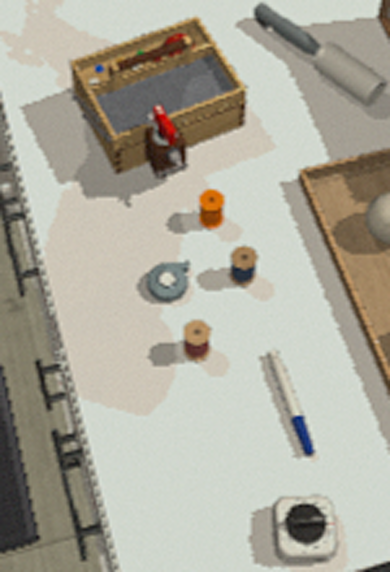

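Present are the blue spool (309,180), the red spool (332,203), the tape (305,206) and the marker, which lies roughly along world y. There's no cream spool, and the latch is locked. Next I'll get the box pose from the tray rim corners in the crop: (36,67), (182,42), (214,238), (68,260).

```bash
python3 - <<'E'
from h import *
c=cam("top")
P=np.array([onz(c,(u/3.6+195-.36,v/3.6+145-.36),.084)[:2] for u,v in [(36,67),(182,42),(214,238),(68,260)]])
print(P.round(4), P.mean(0), [np.linalg.norm(P[i]-P[i-1]).round(3) for i in range(4)])
ex=(P[0]+P[1]-P[2]-P[3]); print(np.degrees(np.arctan2(ex[1],ex[0])))
ey=(P[0]+P[3]-P[2]-P[1]); print(np.degrees(np.arctan2(ey[1],ey[0]))-90)
E
```

```text
[[ 0.5672  0.1633]
 [ 0.5923  0.0192]
 [ 0.3975 -0.0129]
 [ 0.376   0.1291]] [0.48322947 0.07467132] [np.float64(0.194), np.float64(0.146), np.float64(0.198), np.float64(0.144)]
9.751239512746682
9.26079191920114
```

```bash
python3 -m crank '[[[0,0,-10],[4.5,-6,0],1],[[0,0,-10],[4.5,-6,0],1],[[0,0,-10],[4,-6,0],1],[[0,0,-10],[3,-6,0],1],[[0,0,-10],[2,-6,0],1]]'; python3 -m crank '[[[0,0,-5],[2,-6,-2],1],[[0,0,0],[1,-6,-2],1],[[0,0,0],[0,-4,-1],1],[[0,0,0],[0,0,0],1]]'
```

```text
time: 0.88
position: [0.3841, 0.2049, 0.2499]
orientation: [1.93, 2.479, 0.0]
force: [1.5, 0.2, 0.6]
opening: 0.0852
grip_force: 0.0
time: 1.38
position: [0.4116, 0.0495, 0.201]
orientation: [-2.034, -2.393, 0.001]
force: [-0.6, 0.7, 0.5]
opening: 0.0856
grip_force: 0.0
```

```bash
python3 - <<'E'
from h import *
c=cam("wrist"); print(c["fov_y"],c["cx"],c["cy"],c["T_tool_cam"].round(3))
f=c["frame"].copy()
def bw(x,y,z,o=(.4832,.0747),a=np.radians(9.5)): return np.array([o[0]+x*np.cos(a)-y*np.sin(a),o[1]+x*np.sin(a)+y*np.cos(a),z])
for p in [(-.035,-.099,.12),(-.098,-.075,.084),(.098,-.075,.084),(-.098,.075,.084),(.098,.075,.084),(0,.02,.11)]:
    uv=proj(c,bw(*p)); print(p,uv.round(0)); cv2.circle(f,tuple(int(t) for t in uv),3,(255,0,255),-1)
cv2.imwrite("pics/w1.png",f)
E
```

```text
64.2285839160055 256.4941937868336 192.8589605929887 [[-0.     0.959  0.282  0.071]
 [ 1.     0.    -0.    -0.001]
 [-0.     0.282 -0.959 -0.125]
 [ 0.     0.     0.     1.   ]]
(-0.035, -0.099, 0.12) [309. 309.]
(-0.098, -0.075, 0.084) [232. 260.]
(0.098, -0.075, 0.084) [454. 259.]
(-0.098, 0.075, 0.084) [227.  79.]
(0.098, 0.075, 0.084) [490.  78.]
(0, 0.02, 0.11) [363. 157.]
```

View pics/w1.png

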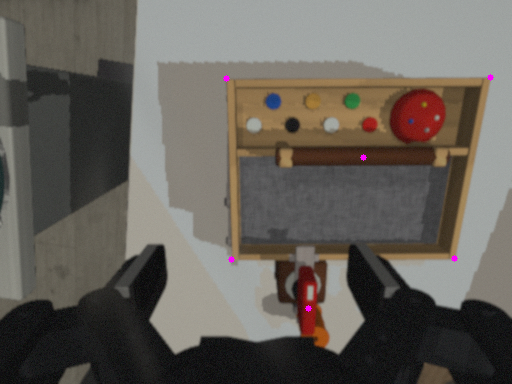

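The projected rim corners and handle match the picture to 2–4 px, so the box pose (0.483, 0.075, 9.5°) is confirmed. The red blade is centred near (308,300). Now I'll go to the latch.

```bash
python3 -m crank '[[[0,0,0],[2.7,-4,0],0.6],[[0,0,0],[2.6,-3.8,0],0.5],[[0,0,0],[0,0,-2],0.5],[[0,0,0],[0,0,0],0.5]]'; python3 - <<'E'
from h import *
c=cam("wrist"); b=blobs(c,(0,150,60),(8,255,255),30)
for a,k in b[:4]: 
    r=cv2.minAreaRect(k); print(a,r, onz(c,r[0],.12))
cv2.imwrite("pics/w2.png",c["frame"])
E
```

```text
time: 1.92
position: [0.4645, -0.0255, 0.1809]
orientation: [-2.027, -2.397, 0.001]
force: [0.2, -0.3, -0.2]
opening: 0.0422
grip_force: 0.0
1196.0 ((258.5, 215.5), (77.0, 19.0), 90.0) [ 0.46439899 -0.02496544  0.12      ]
587.5 ((390.5, 5.5), (11.0, 63.0), 90.0) [0.51422932 0.10546307 0.12      ]
176.5 ((335.0, 5.5), (11.0, 18.0), 90.0) [0.484798   0.10052361 0.12      ]
```

```bash
python3 -m crank '[[[0,0,0],[0,-0.2,-3.5],0.5],[[0,0,0],[0,0,-3.3],0.5],[[0,0,0],[0,0,0],0],[[0,0,0],[0,0,0],0],[[0,0,0],[0,0,0],0]]' 40; python3 -m crank '[[[0,0,0],[0,0,0],0],[[0,0,0],[0,0,0],0]]'
```

```text
time: 2.6
position: [0.4657, -0.0279, 0.115]
orientation: [2.028, 2.398, 0.003]
force: [-0.1, 5.6, 4.4]
opening: 0.0111
grip_force: 43.7
time: 2.85
position: [0.4656, -0.0279, 0.115]
orientation: [2.028, 2.398, 0.003]
force: [1.4, 5.8, 3.5]
opening: 0.0111
grip_force: 43.6
```

```bash
python3 -m crank '[[[0,0,10],[0,0,0],0],[[0,0,10],[0,0,0],0],[[0,0,10],[0,0,0],0],[[0,0,10],[0,0,0],0],[[0,0,10],[0,0,0],0]]';python3 -m crank '[[[0,0,10],[0,0,0],0],[[0,0,10],[0,0,0],0],[[0,0,10],[0,0,0],0],[[0,0,0],[0,0,0],0],[[0,0,0],[0,0,0],0]]'; python3 -c "
from h import *
o=bot.get_obs();print(o['orientation'],o['moment'])"
```

```text
time: 3.48
position: [0.466, -0.0277, 0.115]
orientation: [0.816, 3.031, 0.003]
force: [2.6, 9.2, 1.5]
opening: 0.0111
grip_force: 43.2
time: 4.1
position: [0.466, -0.0276, 0.115]
orientation: [0.012, 3.138, 0.003]
force: [3.4, 9.1, 3.1]
opening: 0.0112
grip_force: 43.6
[1.18550690e-02 3.13842915e+00 2.75306664e-03] [ 1.85513163 -0.69439241  0.05467613]
```

```bash
python3 -m crank '[[[0,0,0],[0,0,0],0.5],[[0,0,0],[0,0,0],0.5],[[0,0,0],[0,0,5],0.5],[[0,0,3],[0.4,3,0],0.5],[[0,0,3],[0.3,3,0],0.5]]';python3 -m crank '[[[0,0,3.8],[0.3,3,0],0.5],[[0,0,0],[0.3,3.2,0],0.5],[[0,0,0],[0,0,0],0.5]]'; python3 - <<'E'
from h import *
c=cam("wrist"); cv2.imwrite("pics/w3.png",c["frame"])
a=np.radians(9.5)
q=np.radians(np.arange(0,121,10)); y=10*(np.cos(np.radians(150)-q)+.866); z=10*(np.sin(np.radians(150)-q)-.5)
print(np.diff(np.c_[-np.sin(a)*y,np.cos(a)*y,z],axis=0).round(2).tolist())
E
```

```text
time: 4.72
position: [0.4724, 0.032, 0.1645]
orientation: [-0.152, 3.136, -0.001]
force: [-0.4, 0.6, -0.9]
opening: 0.0428
grip_force: 0.0
time: 5.1
position: [0.478, 0.095, 0.1639]
orientation: [-0.259, 3.131, -0.0]
force: [-0.2, 1.0, -0.9]
opening: 0.0424
grip_force: 0.0
[[-0.17, 0.99, 1.43], [-0.2, 1.22, 1.23], [-0.24, 1.41, 1.0], [-0.26, 1.56, 0.74], [-0.28, 1.66, 0.45], [-0.29, 1.71, 0.15], [-0.29, 1.71, -0.15], [-0.28, 1.66, -0.45], [-0.26, 1.56, -0.74], [-0.24, 1.41, -1.0], [-0.2, 1.22, -1.23], [-0.17, 0.99, -1.43]]
```

View pics/w3.png

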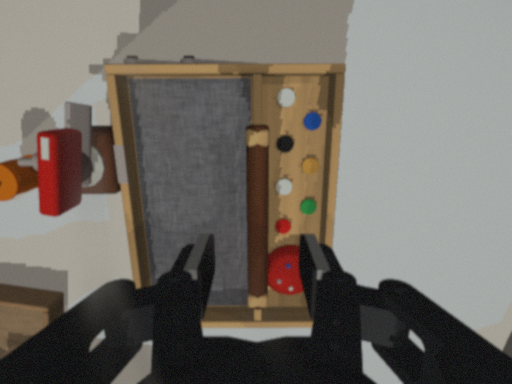

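The latch is open, with its tongue clear at (78,130). The handle at u≈257 sits midway between the fingers. I'll descend and pinch it.

```bash
python3 -m crank '[[[0,0,0],[0.2,0,-3],0.5],[[0,0,0],[0,0,-3],0.5],[[0,0,0],[0,0,0],0],[[0,0,0],[0,0,0],0],[[0,0,0],[0,0,0],0]]' 50; python3 -m crank '[[[0,0,0],[-0.17,0.99,1.43],0],[[0,0,0],[-0.2,1.22,1.23],0],[[0,0,0],[-0.24,1.41,1.0],0],[[0,0,0],[-0.26,1.56,0.74],0],[[0,0,0],[-0.28,1.66,0.45],0]]'
```

```text
time: 5.78
position: [0.4791, 0.0952, 0.1042]
orientation: [0.256, -3.13, -0.008]
force: [-1.9, 16.9, -10.3]
opening: 0.0121
grip_force: 48.7
time: 6.4
position: [0.4678, 0.1621, 0.1526]
orientation: [0.254, -3.13, 0.002]
force: [-0.2, -1.9, -20.3]
opening: 0.0123
grip_force: 49.6
```

```bash
python3 -m crank '[[[0,0,0],[-0.29,1.71,0.15],0],[[0,0,0],[-0.29,1.71,-0.15],0],[[0,0,0],[-0.28,1.66,-0.45],0],[[0,0,0],[-0.26,1.56,-0.74],0],[[0,0,0],[-0.24,1.41,-1.0],0]]';  python3 -m crank '[[[0,0,0],[-0.2,1.22,-1.23],0],[[0,0,0],[-0.17,0.99,-1.43],0],[[0,0,0],[0,0,-0.2],0],[[0,0,0],[0,0,0],0]]'
```

```text
time: 7.02
position: [0.4543, 0.2436, 0.1313]
orientation: [-0.256, 3.13, 0.001]
force: [-7.0, -3.4, 1.0]
opening: 0.0122
grip_force: 51.6
time: 7.52
position: [0.4507, 0.2664, 0.1036]
orientation: [-0.257, 3.13, 0.005]
force: [-13.2, 5.9, 17.1]
opening: 0.0123
grip_force: 53.5
```

```bash
python3 -m crank '[[[0,0,0],[0,0,0],0.5],[[0,0,0],[0,0,0],0.5],[[0,0,0],[0,0,4],0.5],[[0,0,0],[1.5,-5,2],0.6],[[0,0,0],[1,-6,0],1]]'; python3 -m crank '[[[0,0,0],[0.5,-6.2,0],1],[[0,0,0],[0,-6.2,0],1],[[0,0,0],[0,-6.2,0],1],[[0,0,0],[0,-6.2,0],1],[[0,0,0],[0,-4.5,0],1]]'; python3 -m crank '[[[0,0,0],[0,0,0],1]]'; python3 - <<'E'
from h import *
c=cam("wrist"); cv2.imwrite("pics/w4.png",c["frame"])
t=cam("top")
cv2.imwrite("pics/t4.png",cv2.resize(t["frame"][145:235,165:415],None,fx=3.2,fy=3.2,interpolation=cv2.INTER_CUBIC))
E
```

```text
time: 8.15
position: [0.4778, 0.1541, 0.1635]
orientation: [-0.258, 3.127, 0.0]
force: [1.2, 0.3, -1.0]
opening: 0.068
grip_force: 0.0
time: 8.78
position: [0.4812, -0.1411, 0.1621]
orientation: [-0.252, 3.13, -0.002]
force: [0.9, 0.5, 0.3]
opening: 0.0854
grip_force: 0.0
time: 8.9
position: [0.4815, -0.1413, 0.1618]
orientation: [-0.249, 3.131, -0.002]
force: [0.3, -0.3, -0.6]
opening: 0.0851
grip_force: 0.0
```

View pics/w4.png

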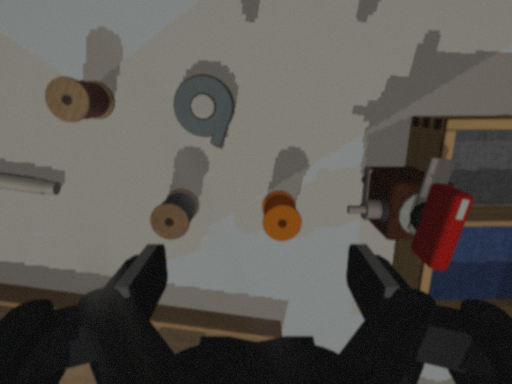

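View pics/t4.png

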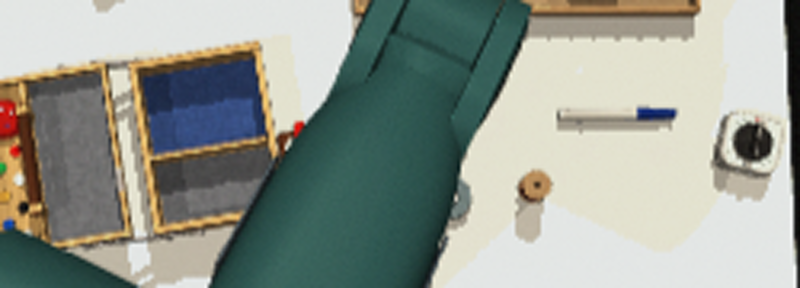

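The tray is open, with the blue and grey bays exposed and empty. In the wrist view the spool tops are blue (170,222) and red (66,100), the tape centre is (203,105), and the orange look-alike is at (282,224).

```bash
python3 - <<'E'
from h import *
c=cam("wrist")
for n,uv,z in [("blue",(170,222),.046),("orange",(282,224),.046),("red",(66,100),.046),("tape",(204,105),.018)]: print(n,onz(c,uv,z).round(4))
# spool targets
a=np.radians(9.5)
for p in [(.062,-.012),(.022,.03),(-.052,.0)]: print(p,.4832+p[0]*np.cos(a)-p[1]*np.sin(a),.0747+p[0]*np.sin(a)+p[1]*np.cos(a))
E
```

```text
blue [ 0.5166 -0.208   0.046 ]
orange [ 0.5032 -0.1143  0.046 ]
red [ 0.4305 -0.2935  0.046 ]
tape [ 0.4183 -0.1949  0.018 ]
(0.062, -0.012) 0.5463302785656365 0.07309752434491523
(0.022, 0.03) 0.4999468550579988 0.10791961537505185
(-0.052, 0.0) 0.431913148720064 0.06611752449524476
```

```bash
python3 -m crank '[[[0,0,0],[1.8,-3.4,0],0.8],[[0,0,0],[1.7,-3.4,-1.2],0.7],[[0,0,0],[0,0,-6],0.7],[[0,0,0],[0,0,-5],0.7],[[0,0,0],[0,0,-1],0.7]]' 25; python3 -m crank '[[[0,0,0],[0,0,0],0],[[0,0,0],[0,0,0],0],[[0,0,0],[0,0,0],0],[[0,0,0],[0,0,0],0]]'
```

```text
time: 9.68
position: [0.5149, -0.2043, 0.0275]
orientation: [0.257, -3.127, -0.004]
force: [0.0, 0.8, 0.6]
opening: 0.0602
grip_force: 0.0
time: 10.18
position: [0.5172, -0.2067, 0.0315]
orientation: [-0.255, 3.128, -0.002]
force: [0.0, 2.3, 9.2]
opening: 0.0319
grip_force: 25.8
```

```bash
python3 -m crank '[[[0,0,0],[0,0,5],0],[[0,0,0],[0.3,1,5],0],[[0,0,0],[0.4,5,3],0],[[0,0,0],[0.4,6,0],0],[[0,0,0],[0.4,6,0],0]]'; python3 -m crank '[[[0,0,0],[0.4,6,0],0],[[0,0,0],[0.6,3,0],0],[[0,0,0],[0.4,1,0],0],[[0,0,0],[0,0,0],0]]'
```

```text
time: 10.8
position: [0.5315, -0.0249, 0.1613]
orientation: [-0.254, 3.128, -0.001]
force: [0.6, 0.2, 0.1]
opening: 0.032
grip_force: 25.2
time: 11.3
position: [0.5454, 0.0735, 0.1601]
orientation: [-0.256, 3.13, -0.0]
force: [-0.8, -0.1, -0.4]
opening: 0.0317
grip_force: 25.2
```

```bash
python3 -m crank '[[[0,0,0],[0,0,-5],0],[[0,0,0],[0,0,-4],0],[[0,0,0],[0,0,-2.9],0],[[0,0,0],[0,0,0],0],[[0,0,0],[0,0,0],0.55]]'; python3 -m crank '[[[0,0,0],[0,0,0],0.55],[[0,0,0],[0,0,0],0.55],[[0,0,0],[0,0,6],0.55],[[0,0,0],[0,0,6],0.55],[[0,0,0],[0,0,0],0.55]]';  python3 - <<'E'
from h import *
c=cam("wrist"); cv2.imwrite("pics/w5.png",c["frame"])
E
```

```text
time: 11.92
position: [0.5453, 0.0726, 0.0411]
orientation: [-0.253, 3.131, -0.0]
force: [1.2, -0.5, -0.1]
opening: 0.0461
grip_force: 0.0
time: 12.55
position: [0.5472, 0.0737, 0.1651]
orientation: [-0.255, 3.124, -0.001]
force: [-0.5, 0.2, 0.3]
opening: 0.0471
grip_force: 0.0
```

View pics/w5.png

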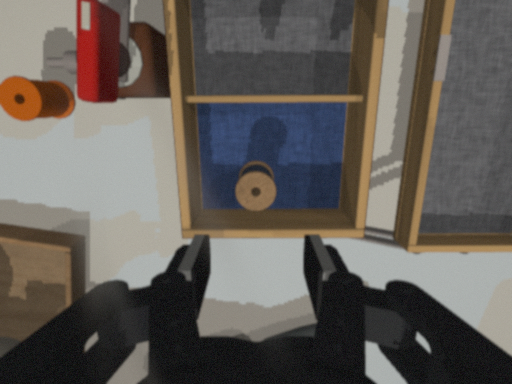

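The blue spool stands upright in the blue bay at (256,190). Now the red one.

```bash
python3 -m crank '[[[0,0,0],[0,-6,0],0.6],[[0,0,0],[0,-6,0],0.7],[[0,0,0],[0,-6,0],0.7],[[0,0,0],[-2,-6,0],0.7],[[0,0,0],[-3,-6,0],0.7]]'; python3 -m crank '[[[0,0,0],[-3.5,-5,0],0.7],[[0,0,0],[-3.2,-1.7,0],0.7],[[0,0,0],[0,0,0],0.7]]';  python3 - <<'E'
from h import *
c=cam("wrist"); f=c["frame"]; print(bot.get_obs()["position"])
print(proj(c,[.4305,-.2935,.046]),proj(c,[.4183,-.1949,.018]))
cv2.imwrite("pics/w6.png",f)
E
```

```text
time: 13.22
position: [0.4963, -0.2233, 0.1593]
orientation: [0.255, -3.13, -0.001]
force: [0.9, 0.0, -0.4]
opening: 0.0596
grip_force: 0.0
time: 13.6
position: [0.4283, -0.2893, 0.1596]
orientation: [0.25, -3.13, -0.002]
force: [0.1, -0.4, 1.1]
opening: 0.0595
grip_force: 0.0
[ 0.42945795 -0.28871306  0.15982826]
[252.19836869 197.87713937] [361.70441792 192.47530932]
```

View pics/w6.png

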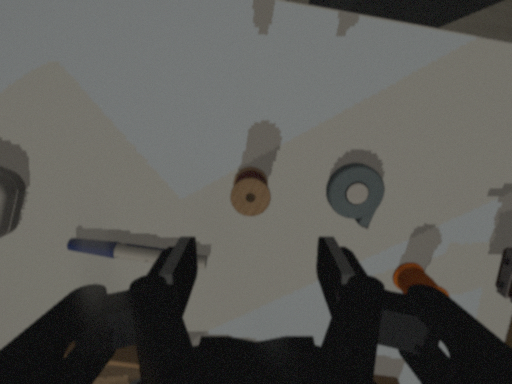

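The red spool is at (251,198), exactly as predicted. I'll grasp it.

```bash
python3 -m crank '[[[0,0,0],[0.1,-0.4,-5],0.7],[[0,0,0],[0,0,-5],0.7],[[0,0,0],[0,0,-2.8],0.7],[[0,0,0],[0,0,0],0],[[0,0,0],[0,0,0],0]]'; python3 -m crank '[[[0,0,0],[0,0,0],0],[[0,0,0],[0,0,0],0],[[0,0,0],[0,0,5],0],[[0,0,0],[0,0,5],0],[[0,0,0],[2,5,3.2],0]]';python3 -m crank '[[[0,0,0],[3,6,0],0],[[0,0,0],[3,6,0],0],[[0,0,0],[1,6,0],0],[[0,0,0],[0,6,0],0],[[0,0,0],[-0.5,6,0],0]]'
```

```text
time: 14.28
position: [0.4322, -0.2925, 0.0334]
orientation: [-0.256, 3.13, -0.001]
force: [-0.2, 0.0, 0.1]
opening: 0.0317
grip_force: 27.1
time: 14.9
position: [0.4517, -0.2446, 0.1673]
orientation: [-0.248, 3.129, -0.004]
force: [1.3, 0.2, -0.2]
opening: 0.0321
grip_force: 27.2
time: 15.52
position: [0.5123, 0.051, 0.165]
orientation: [-0.255, 3.13, -0.0]
force: [0.5, -0.6, -0.1]
opening: 0.0321
grip_force: 27.2
```

```bash
python3 -m crank '[[[0,0,0],[-0.7,3.5,0],0],[[0,0,0],[-0.6,2.1,0],0],[[0,0,0],[0,0,0],0]]'; python3 -m crank '[[[0,0,0],[0,0,-5],0],[[0,0,0],[0,0,-4.5],0],[[0,0,0],[0,0,-2.6],0],[[0,0,0],[0,0,0],0],[[0,0,0],[0,0,0],0.55]]'; python3 -m crank '[[[0,0,0],[0,0,0],0.55],[[0,0,0],[0,0,0],0.55],[[0,0,0],[0,0,6],0.55],[[0,0,0],[0,0,6],0.55],[[0,0,0],[0,0,0],0.55]]';  python3 - <<'E'
from h import *
c=cam("wrist"); cv2.imwrite("pics/w7.png",c["frame"])
t=cam("top"); cv2.imwrite("pics/t7.png",t["frame"])
E
```

```text
time: 15.9
position: [0.4989, 0.1062, 0.165]
orientation: [-0.258, 3.13, 0.0]
force: [0.8, 0.2, 0.0]
opening: 0.0318
grip_force: 27.2
time: 16.52
position: [0.4998, 0.1046, 0.0444]
orientation: [-0.254, 3.13, -0.0]
force: [0.7, -0.9, 0.2]
opening: 0.0471
grip_force: 0.0
time: 17.15
position: [0.5013, 0.1053, 0.1679]
orientation: [-0.255, 3.124, -0.0]
force: [0.0, -0.7, -0.1]
opening: 0.047
grip_force: 0.0
```

View pics/w7.png

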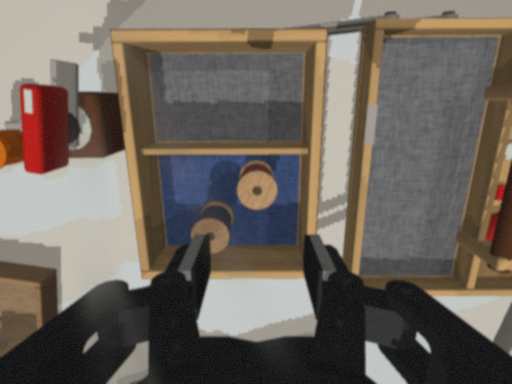

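Both spools stand upright in the rear bay, blue at (210,235) and red at (257,190). I'll check those numbers and find the tape's current position by colour.

```bash
python3 -m crank '[[[0,0,0],[0,-6,0],0.7],[[0,0,0],[-1,-6,0],1],[[0,0,0],[-2,-6,0],1],[[0,0,0],[-2,-6,0],1],[[0,0,0],[-3,-4,0],1]]'; python3 -m crank '[[[0,0,0],[0,-1.5,0],1],[[0,0,0],[0,0,0],1]]'; python3 - <<'E'
from h import *
f=cv2.imread("pics/w7.png"); a=np.radians(9.5)
c=cam("wrist"); cv2.imwrite("pics/w8.png",c["frame"]); print(bot.get_obs()["position"],bot.get_obs()["orientation"])
uv=proj(c,[.4183,-.1949,.018]); print(uv)
h=cv2.cvtColor(c["frame"],cv2.COLOR_BGR2HSV); print(h[int(uv[1])-40:int(uv[1])+40:8,int(uv[0])].tolist(), h[int(uv[1]),int(uv[0])-48:int(uv[0])+48:8].tolist())
E
```

```text
time: 17.88
position: [0.4185, -0.1754, 0.1623]
orientation: [0.254, -3.13, -0.001]
force: [0.1, -0.5, 0.6]
opening: 0.0854
grip_force: 0.0
time: 18.12
position: [0.4197, -0.1888, 0.1628]
orientation: [0.253, -3.131, -0.001]
force: [0.9, -0.3, 0.2]
opening: 0.0856
grip_force: 0.0
[ 0.41991209 -0.1880071   0.16294443] [ 2.54678657e-01 -3.13058716e+00 -1.35815540e-03]
[251.25690295 183.50550155]
[[23, 26, 80], [15, 19, 81], [85, 24, 63], [81, 27, 67], [20, 29, 80], [19, 26, 107], [22, 26, 107], [77, 26, 68], [78, 18, 69], [27, 23, 109]] [[24, 23, 112], [23, 21, 111], [45, 17, 88], [80, 22, 69], [90, 10, 51], [24, 23, 109], [19, 26, 107], [84, 21, 62], [80, 23, 67], [35, 19, 80], [27, 23, 113], [24, 22, 115]]
```

```bash
python3 - <<'E'
from h import *
c=cam("wrist")
for a,k in blobs(c,(60,12,30),(120,80,90),200)[:4]:
    (u,v),r=cv2.minEnclosingCircle(k); x,y,w,hh=cv2.boundingRect(k)
    print(a,u,v,r,(x,y,w,hh),onz(c,(u,v),.018).round(4),onz(c,(x+w/2,y+hh/2),.014).round(4))
    s=k[:,0]; print("left/right edge at", onz(c,s[s[:,0].argmin()],.012)[:2].round(4),onz(c,s[s[:,0].argmax()],.012)[:2].round(4),onz(c,s[s[:,1].argmin()],.012)[:2].round(4),onz(c,s[s[:,1].argmax()],.012)[:2].round(4))
E
```

```text
2276.5 246.5 187.0 32.500099182128906 (219, 155, 55, 63) [ 0.4225 -0.1979  0.018 ] [ 0.4231 -0.1979  0.014 ]
left/right edge at [ 0.4226 -0.224 ] [ 0.4163 -0.174 ] [ 0.395  -0.2065] [ 0.4518 -0.1814]
```

```bash
python3 -m crank '[[[0,0,0],[0,-1,-5],1],[[0,0,0],[0,0,-5],1],[[0,0,0],[0,0,-3.5],0.9],[[0,0,0],[0,0,-0.8],0.85],[[0,0,0],[0,0,0],0.8]]' 25; python3 -m crank '[[[0,0,0],[0,0,0],0],[[0,0,0],[0,0,0],0],[[0,0,0],[0,0,0],0]]'
```

```text
time: 18.85
position: [0.4202, -0.1979, 0.0209]
orientation: [0.257, -3.131, -0.0]
force: [0.4, -0.2, 0.9]
opening: 0.0683
grip_force: 0.0
time: 19.23
position: [0.4206, -0.1987, 0.022]
orientation: [-0.255, 3.129, -0.002]
force: [0.6, 3.8, 10.0]
opening: 0.0485
grip_force: 24.1
```

```bash
python3 -m crank '[[[0,0,0],[0,0,5],0],[[0,0,0],[0,0,5],0],[[0,0,0],[0,4,4.5],0],[[0,0,0],[0,6,0],0],[[0,0,0],[0,6,0],0]]'; python3 -m crank '[[[0,0,0],[0.3,6,0],0],[[0,0,0],[0.3,4,0],0],[[0,0,0],[0.2,2,0],0],[[0,0,0],[0,0,0],0]]'
```

```text
time: 19.85
position: [0.42, -0.0372, 0.1672]
orientation: [-0.253, 3.128, -0.002]
force: [0.5, -0.6, -0.5]
opening: 0.0483
grip_force: 26.9
time: 20.35
position: [0.4278, 0.0826, 0.1664]
orientation: [-0.259, 3.129, -0.0]
force: [-0.3, -0.4, -0.7]
opening: 0.0484
grip_force: 26.9
```

```bash
python3 -m crank '[[[0,0,0],[0,0,-5],0],[[0,0,0],[0,0,-5],0],[[0,0,0],[0,0,-3.5],0],[[0,0,0],[0,0,0],0],[[0,0,0],[0,0,0],0.8]]'; python3 -m crank '[[[0,0,0],[0,0,0],0.8],[[0,0,0],[0,0,0],0.8],[[0,0,0],[0,0,6],0.8],[[0,0,0],[0,0,6],0.8],[[0,0,0],[0,0,0],0.8]]';  python3 - <<'E'
from h import *
c=cam("wrist"); cv2.imwrite("pics/w9.png",c["frame"])
E
```

```text
time: 20.98
position: [0.428, 0.0809, 0.0311]
orientation: [-0.254, 3.131, -0.0]
force: [0.1, 0.6, 0.3]
opening: 0.0647
grip_force: 0.0
time: 21.6
position: [0.4297, 0.0816, 0.1545]
orientation: [-0.255, 3.124, -0.001]
force: [0.7, 1.4, -1.2]
opening: 0.068
grip_force: 0.0
```

View pics/w9.png

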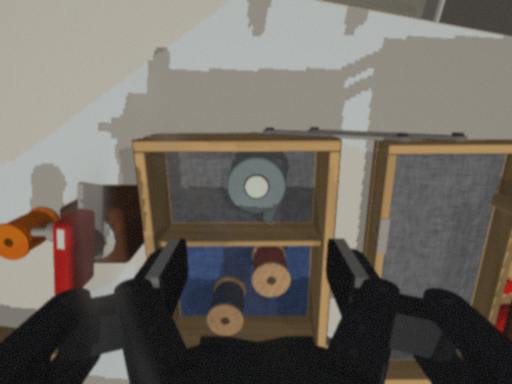

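All three are in place: the tape lies flat in the front bay at (257,187), and the spools stand at (270,272) and (226,315). I'll verify the numbers, then return to the handle.

```bash
python3 -m crank '[[[0,0,0],[0.5,6,0],0.5],[[0,0,0],[0.5,6,0],0.5],[[0,0,0],[0.7,5,0],0.5],[[0,0,0],[0.5,1.5,0],0.5],[[0,0,0],[0,0,0],0.5]]'; python3 - <<'E'
from h import *
a=np.radians(9.5); o=np.array([.4832,.0747])
c=cam("wrist"); 
T=np.eye(4); T[:3,:3]=R.from_rotvec([-0.255,3.124,-0.001]).as_matrix(); T[:3,3]=[.4297,.0816,.1545]
d=dict(c); d["world_to_cam"]=np.linalg.inv(T@c["T_tool_cam"])
for n,uv,z in [("tape",(257,187),.026),("tab",(270,217),.02),("red",(270,272),.054),("blue",(226,315),.054),("divL",(160,241),.048),("rearL",(180,318),.058)]:
    p=onz(d,uv,z)[:2]-o; print(n,(p@[np.cos(a),np.sin(a)]).round(4),(p@[-np.sin(a),np.cos(a)]).round(4))
# handle end pts
print(bot.get_obs()["position"], proj(c,[.4507,.2655,.11]))
f=cv2.cvtColor(c["frame"],cv2.COLOR_BGR2HSV); r=int(proj(c,[.4507,.2655,.11])[1]); print(f[r,120:400:5].tolist())
E
```

```text
time: 22.28
position: [0.4494, 0.2667, 0.1495]
orientation: [0.257, -3.13, 0.001]
force: [0.3, -1.4, 0.8]
opening: 0.0428
grip_force: 0.0
tape -0.0542 0.0148
tab -0.0242 0.0265
red 0.0117 0.0254
blue 0.0542 -0.0127
divL -0.014 -0.0658
rearL 0.054 -0.052
[0.44929059 0.26587857 0.14978366] [256.15924973 234.75425828]
[[18, 115, 159], [16, 110, 72], [17, 93, 63], [14, 98, 70], [165, 7, 69], [60, 3, 84], [140, 8, 91], [90, 3, 85], [120, 6, 86], [90, 3, 86], [0, 8, 93], [60, 3, 101], [150, 5, 104], [90, 3, 96], [0, 6, 86], [135, 6, 89], [30, 7, 74], [150, 7, 72], [45, 9, 57], [120, 3, 87], [160, 8, 92], [0, 3, 86], [8, 11, 94], [0, 0, 90], [135, 6, 86], [10, 78, 59], [10, 147, 64], [9, 149, 72], [11, 155, 66], [9, 109, 54], [17, 114, 130], [7, 153, 112], [0, 202, 139], [1, 214, 172], [2, 205, 168], [18, 123, 174], [17, 112, 114], [16, 83, 95], [14, 67, 95], [18, 109, 138], [17, 120, 147], [17, 115, 80], [17, 118, 141], [18, 118, 162], [78, 7, 186], [84, 7, 183], [85, 8, 184], [84, 7, 184], [90, 6, 182], [75, 8, 186], [80, 8, 183], [78, 7, 184], [78, 7, 185], [72, 7, 185], [81, 10, 184], [80, 8, 185]]
```

Everything is within limits. The handle spans u≈245–267, centred under the fingers. I'll grip it and swing back.

```bash
python3 -m crank '[[[0,0,0],[0,-0.1,-2.5],0.5],[[0,0,0],[0,0,-2],0.5],[[0,0,0],[0,0,0],0],[[0,0,0],[0,0,0],0],[[0,0,0],[0,0,0],0]]' 50; python3 -m crank '[[[0,0,0],[0.17,-0.99,1.43],0],[[0,0,0],[0.2,-1.22,1.23],0],[[0,0,0],[0.24,-1.41,1.0],0],[[0,0,0],[0.26,-1.56,0.74],0],[[0,0,0],[0.28,-1.66,0.45],0]]'
```

```text
time: 22.95
position: [0.4494, 0.2657, 0.1064]
orientation: [0.255, -3.131, -0.003]
force: [-3.6, 6.9, -0.5]
opening: 0.0121
grip_force: 48.9
time: 23.58
position: [0.461, 0.1964, 0.1548]
orientation: [0.255, -3.131, -0.001]
force: [-1.5, 3.6, -12.0]
opening: 0.0119
grip_force: 48.8
```

```bash
python3 -m crank '[[[0,0,0],[0.29,-1.71,0.15],0],[[0,0,0],[0.29,-1.71,-0.15],0],[[0,0,0],[0.28,-1.66,-0.45],0],[[0,0,0],[0.26,-1.56,-0.74],0],[[0,0,0],[0.24,-1.41,-1.0],0]]';  python3 -m crank '[[[0,0,0],[0.2,-1.22,-1.23],0],[[0,0,0],[0.17,-0.99,-1.43],0],[[0,0,0],[0,-0.1,-0.3],0],[[0,0,0],[0,0,0],0]]'
```

```text
time: 24.2
position: [0.4745, 0.1162, 0.1319]
orientation: [0.255, -3.131, -0.003]
force: [0.3, 14.9, -13.8]
opening: 0.0121
grip_force: 49.0
time: 24.7
position: [0.4784, 0.0949, 0.1048]
orientation: [-0.256, 3.129, 0.008]
force: [-14.8, 19.7, 34.9]
opening: 0.0123
grip_force: 54.1
```

```bash
python3 -m crank '[[[0,0,0],[0,0,0],0.5],[[0,0,0],[0,0,0],0.5],[[0,0,0],[0,0,6],0.5],[[0,0,-10],[0.4,-5,0],0.5],[[0,0,-10],[0.4,-6,0],0.5]]'; python3 -m crank '[[[0,0,-10],[0.4,-6,0],0.5],[[0,0,-10],[0.4,-6,0],0.5],[[0,0,-10],[0.4,-6,0],0.5],[[0,0,-10],[0.4,-6,0],0.5],[[0,0,-10],[0.4,-6,0],0.5]]';python3 -m crank '[[[0,0,-10],[0.4,-6,0],0.5],[[0,0,-10],[0.4,-2,0],0.5],[[0,0,-9.5],[0,0,0],0.5],[[0,0,0],[0,0,0],0.5]]'; python3 - <<'E'
from h import *
c=cam("wrist"); print(bot.get_obs()["position"],bot.get_obs()["orientation"])
cv2.imwrite("pics/w10.png",c["frame"])
for n,lo,hi in [("blue",(105,120,30),(130,255,255)),("white",(0,0,120),(180,60,255))]:
  for a,k in blobs(c,lo,hi,80)[:3]: r=cv2.minAreaRect(k); print(n,a,r,onz(c,r[0],.01).round(4))
t=cam("top")
cv2.imwrite("pics/t10.png",t["frame"])
E
```

```text
time: 25.32
position: [0.487, -0.0178, 0.1633]
orientation: [0.298, 3.126, -0.001]
force: [1.0, 0.3, -0.1]
opening: 0.0424
grip_force: 0.0
time: 25.95
position: [0.506, -0.3192, 0.1627]
orientation: [1.596, 2.706, -0.001]
force: [1.2, -0.1, 0.3]
opening: 0.0428
grip_force: 0.0
time: 26.45
position: [0.5141, -0.3971, 0.1623]
orientation: [-2.225, -2.218, 0.001]
force: [-0.2, 0.7, 1.0]
opening: 0.0425
grip_force: 0.0
[ 0.51417719 -0.39675716  0.16247089] [-2.22120463e+00 -2.22145727e+00  4.88645912e-04]
blue 398.0 ((259.5, 225.0), (40.0, 13.0), 90.0) [ 0.5159 -0.4411  0.01  ]
white 93821.0 ((189.49996948242188, 169.49996948242188), (378.99993896484375, 338.99993896484375), 0.0) [ 0.4511 -0.3857  0.01  ]
white 3571.0 ((459.5, 313.0), (66.0, 103.0), 90.0) [ 0.7297 -0.543   0.01  ]
white 390.5 ((490.5, 222.5), (13.0, 43.0), 0.0) [ 0.7408 -0.4392  0.01  ]
```

View pics/w10.png

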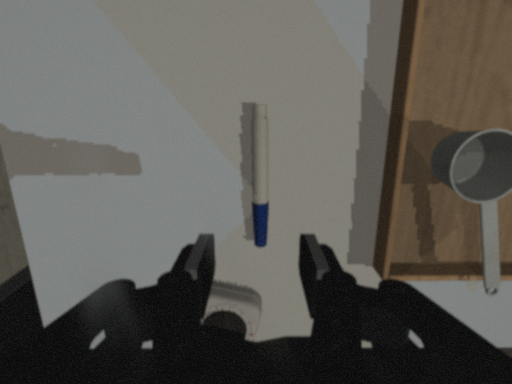

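The marker is vertical in the picture, from (260,103) to its cap end at (260,246).

```bash
python3 - <<'E'
from h import *
c=cam("wrist")
a=onz(c,(260.5,103),.01);b=onz(c,(260.5,246),.005); print(a,b,(a+b)/2,np.linalg.norm(a-b)); print(onz(c,(261,174),.012))
an=np.radians(9.5)
for p in [(0,-.026)]: print(.4832+p[0]*np.cos(an)-p[1]*np.sin(an),.0747+p[0]*np.sin(an)+p[1]*np.cos(an))
E
```

```text
[ 0.51675742 -0.32621746  0.01      ] [ 0.51741287 -0.4655875   0.005     ] [ 0.51708514 -0.39590248  0.0075    ] 0.13946124034404253
[ 0.51746112 -0.38911348  0.012     ]
0.4874912377523776 0.04905657436003198
```

```bash
python3 -m crank '[[[0,0,0],[0.3,0.2,-5],0.5],[[0,0,0],[0,0,-5],0.5],[[0,0,0],[0,0,-4],0.5],[[0,0,0],[0,0,0],0.2],[[0,0,0],[0,0,0],0]]' 30; python3 -m crank '[[[0,0,0],[0,0,0],0],[[0,0,0],[0,0,0],0],[[0,0,0],[0,0,5],0],[[0,0,0],[0,0,5],0],[[0,0,0],[0,0,4.5],0]]'
```

```text
time: 27.22
position: [0.5176, -0.3944, 0.023]
orientation: [2.223, 2.22, -0.0]
force: [-0.9, -0.6, -0.7]
opening: 0.0144
grip_force: 30.2
time: 27.85
position: [0.5175, -0.3944, 0.1698]
orientation: [2.224, 2.217, -0.0]
force: [-0.8, -0.9, -0.8]
opening: 0.0143
grip_force: 30.2
```

```bash
python3 -m crank '[[[0,0,10],[0,6,0],0],[[0,0,10],[0,6,0],0],[[0,0,10],[0,6,0],0],[[0,0,10],[0,6,0],0],[[0,0,10],[-0.5,6,0],0]]';python3 -m crank '[[[0,0,10],[-0.5,6,0],0],[[0,0,10],[-1,5,0],0],[[0,0,10],[-1,3.4,0],0],[[0,0,10],[0,0,0],0],[[0,0,9.5],[0,0,0],0]]'; python3 -m crank '[[[0,0,0],[0,0,0],0]]'
```

```text
time: 28.48
position: [0.5123, -0.0927, 0.1679]
orientation: [1.07, 2.953, 0.0]
force: [1.2, 0.8, -0.9]
opening: 0.0141
grip_force: 30.2
time: 29.1
position: [0.4874, 0.0501, 0.168]
orientation: [-0.266, 3.13, -0.0]
force: [0.2, 0.5, -0.7]
opening: 0.0142
grip_force: 30.2
time: 29.22
position: [0.4875, 0.0496, 0.1678]
orientation: [-0.254, 3.131, -0.0]
force: [0.7, 0.1, 0.1]
opening: 0.0142
grip_force: 30.2
```

```bash
python3 -m crank '[[[0,0,0],[0,0,-4],0],[[0,0,0],[0,0,-3.5],0],[[0,0,0],[0,0,-0.4],0],[[0,0,0],[0,0,0],0],[[0,0,0],[0,0,0],0.35]]'; python3 -m crank '[[[0,0,0],[0,0,0],0.35],[[0,0,0],[0,0,0],0.35],[[0,0,0],[0,0,4],0.35],[[0,0,0],[0,0,4],0.5],[[0,0,0],[0,0,0],0.5]]';  python3 - <<'E'
from h import *
o=np.array([.4832,.0747]);a=np.radians(9.5)
c=cam("wrist"); cv2.imwrite("pics/w11.png",c["frame"])
for n,lo,hi in [("blue",(105,120,30),(130,255,255)),("red",(0,150,60),(8,255,255)),("white",(15,5,100),(90,60,255))]:
  for ar,k in blobs(c,lo,hi,80)[:4]:
    r=cv2.minAreaRect(k); p=onz(c,r[0],.12 if n=="red" else .074)[:2]-o; print(n,ar,r,(p@[np.cos(a),np.sin(a)]).round(4),(p@[-np.sin(a),np.cos(a)]).round(4))
E
```

```text
time: 29.85
position: [0.4883, 0.0494, 0.0898]
orientation: [-0.253, 3.129, -0.001]
force: [0.2, -0.3, 0.6]
opening: 0.0297
grip_force: 0.0
time: 30.48
position: [0.4889, 0.0495, 0.1711]
orientation: [-0.255, 3.127, -0.001]
force: [0.6, -0.9, -0.3]
opening: 0.0429
grip_force: 0.0
blue 695.0 ((257.0, 254.0), (50.0, 18.0), 90.0) 0.0459 -0.0268
blue 178.5 ((374.5, 114.5), (15.0, 15.0), 90.0) -0.0628 0.0562
red 1979.5 ((140.0, 164.5), (32.0, 81.0), 0.0) -0.0368 -0.0951
red 1187.5 ((352.7500305175781, 255.2500457763672), (46.66904067993164, 34.64822769165039), 45.0) 0.0226 0.0345
red 131.0 ((342.0, 218.0), (14.0, 12.0), 90.0) -0.003 0.0256
white 90372.0 ((255.5, 178.5), (357.0, 511.0), 90.0) -0.0167 -0.0278
white 2200.5 ((256.5, 329.0), (24.0, 113.0), 90.0) 0.1188 -0.0275
white 2195.0 ((255.55960083007812, 167.4916534423828), (121.22531127929688, 20.117164611816406), 89.14490509033203) -0.0251 -0.0277
white 801.0 ((138.01217651367188, 367.6097717285156), (22.957544326782227, 57.784297943115234), 38.65980911254883) 0.161 -0.136
```

The marker lies along the trough at y −27 mm. Now I'll lock the latch.

```bash
python3 -m crank '[[[0,0,-5],[-1.2,-3.9,0],0.5],[[0,0,-5],[-1.1,-3.8,0],0.5],[[0,0,0],[0,0,-3],0.5],[[0,0,0],[0,0,-2.6],0.5],[[0,0,0],[0,0,0],0.5]]' 40;  python3 -m crank '[[[0,0,0],[0,0,0],0],[[0,0,0],[0,0,0],0],[[0,0,0],[0,0,0],0],[[0,0,0],[0,0,0],0]]'
```

```text
time: 31.15
position: [0.4629, -0.0272, 0.1107]
orientation: [-0.019, -3.137, -0.001]
force: [0.7, -0.1, 0.5]
opening: 0.0425
grip_force: 0.0
time: 31.65
position: [0.465, -0.0274, 0.1134]
orientation: [0.018, 3.14, -0.0]
force: [-1.1, 1.5, 4.5]
opening: 0.0108
grip_force: 42.1
```

```bash
python3 -m crank '[[[0,0,-10],[0,0,0],0],[[0,0,-10],[0,0,0],0],[[0,0,-10],[0,0,0],0],[[0,0,-10],[0,0,0],0],[[0,0,-10],[0,0,0],0]]';python3 -m crank '[[[0,0,-10],[0,0,0],0],[[0,0,-10],[0,0,0],0],[[0,0,-10],[0,0,0],0],[[0,0,-2],[0,0,0],0],[[0,0,0],[0,0,0],0]]'; python3 -c "
from h import *
o=bot.get_obs();print(o['orientation'],o['moment'])"; python3 -m crank '[[[0,0,0],[0,0,0],0.5],[[0,0,0],[0,0,0],0.5],[[0,0,0],[0,0,5],0.5],[[0,0,0],[-2,3,3],0.5],[[0,0,0],[-3,4,2],0.5]]'; python3 - <<'E'
from h import *
c=cam("wrist"); cv2.imwrite("pics/w12.png",c["frame"])
E
```

```text
time: 32.28
position: [0.4652, -0.0268, 0.1134]
orientation: [1.351, 2.835, 0.003]
force: [0.8, 6.6, 8.0]
opening: 0.0112
grip_force: 42.6
time: 32.9
position: [0.4655, -0.0267, 0.1134]
orientation: [2.073, 2.359, 0.005]
force: [3.3, 6.5, 3.2]
opening: 0.0115
grip_force: 45.8
[2.07344615 2.35901461 0.00470996] [ 1.44100898 -0.54371136  0.74798822]
time: 33.52
position: [0.4147, 0.0427, 0.2139]
orientation: [2.076, 2.356, 0.001]
force: [0.4, 0.0, -0.1]
opening: 0.043
grip_force: 0.0
```

View pics/w12.png

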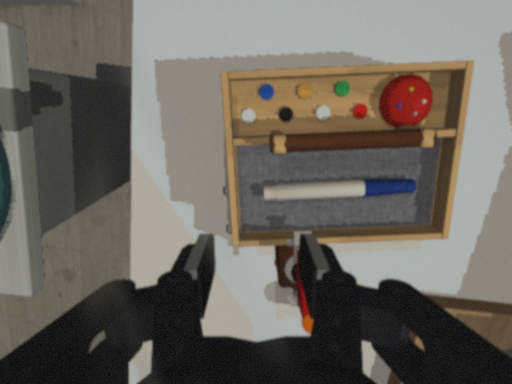

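The tray is home and the marker lies flat in the trough at (340,188). The tongue covers the tray wall at (301,240), and the hand is clear.

```bash
python3 -m crank '[[[0,0,0],[0,0,0],0.5],[[0,0,0],[0,0,0],0.5],[[0,0,0],[0,0,0],0.5],[[0,0,0],[0,0,0],0.5]]'; python3 -c "
from bench import bot
print(bot.hand_in())"
```

```text
time: 34.08
position: [0.4147, 0.0421, 0.2121]
orientation: [-2.076, -2.357, 0.001]
force: [-0.1, -0.2, 1.4]
opening: 0.0425
grip_force: 0.0
the job is handed in; nothing more can be done
None
```

I handed the job in at 34 s without a verdict coming back: the blue and red spools (no cream one was out) are upright in the rear bay, the tape measure is flat in the front bay, the tray is home with the marker in its trough, and the latch is locked.

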